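# Stack the topping tray and hold the cover over the pile

### The arm

A 6-joint arm with a two-finger parallel gripper is mounted at the origin on the work surface. World frame = base frame: x ahead of the robot, y to its left, z up, the work surface at z = 0. Lengths are in m, angles in rad, forces in N, time in s.
With the tool pointing down it reaches from about 0.425 to 0.95 m from the base axis. Payload 3.5 kg.
Tool frame: the origin (TCP) lies at the centre of the arm's flange, where the gripper is bolted on; the fingertips stand 173 mm ahead of it and the grasp point (between the pads) lies 155 mm ahead of it (ctrl.tcp_to_grasp is the distance from the TCP to the grasp point, in m); z points along the fingers, x is the direction in which the jaws open and shut, and the axes are right-handed (so a half turn about z gives the same grasp; the last joint's range is limited). The gripper opens to 85 mm and grips with 20 to 120 N. Pads are 22 mm wide; open, the fingers measure 114 mm over their backs; the gripper's body (76 mm by 85 mm) begins 54 mm behind the grasp point. The pads swing forward as they close: fully open they stand 13 mm farther back than shut.
Start: joints at [1.057, 0.286, 1.577, -0, 1.279, -0.15], TCP at [0.24, 0.631, 0.405] pointing down, gripper open.
Joint ranges: [-2.77, 2.77], [-0.9, 2.22], [0.21, 2.48], [-1.53, 4.67], [0.24, 2.81], [-2.84, 2.84]. Speed limits (rad/s): [2.79, 2.79, 3.14, 3.14, 3.14, 3.14].

### API

Orientations are given as a unit quaternion [x, y, z, w].
In Python, from plant import readout, imaging, ctrl, spotter gives the robot as it stands.
- The arm moves only by the tool apply_moves, never from a script. Its argument "steps" is a list of rows, each an object of numbers: "tx", "ty", "tz": the shift along the tool's x, y, z in mm; "wx", "wy", "wz": the turn, a rotation vector about the tool's x, y, z in rad. In form: [{"tx": .., "ty": .., "tz": .., "wx": .., "wy": .., "wz": ..}, ...]. A call has 1 to 12 rows; each row is the pose to reach, as a shift and turn from the pose commanded when the call began, along the tool's axes at that moment; what a row does not reach only later rows make up. A row lasts 1/10 s, in which the tool goes at most 50 mm and 8.59 degrees, less where a joint would pass 70% of its speed; a pose out of reach is approached as far as the arm can. A call with a gripper value outside its range is refused whole. "hand" is the opening, from 0 (shut) to 1 (fully open), set as the call begins (left out, the last holds). The fingers move at their own pace and stop on an object; "force" is the grip in N (left out, the last holds). Time passes only in rows, so rows that repeat a pose let the fingers close. It gives the time, the measured TCP pose, the force and the opening at its end, in the units of the state.
- readout.get_state(): the state, without advancing time (a new reading comes with each control period).
- imaging.read_camera(name): name is "scene" or "top" or "wrist"; returns a dict with "img" (420x560x3 uint8, red, green, blue), "vfov" (degrees; the focal length in pixels is half the picture's height over the tangent of half this angle, whatever the lens; pixels are square), "cx", "cy" (the principal point, pixels), "R" (3x3) and "t" (3): a world point X has camera coordinates R X + t; the wrist camera has in their place "tool_from_camera" (4x4, takes a point from camera to tool coordinates, whose origin is the TCP and whose axes are the tool frame's). Camera axes: x right, y down, z forward; pixel columns grow to the right and rows downward; lengths in m; the calibration is good to about 2 mm. A picture is of the moment at which its call begins: read the wrist's pose just before it. There is no depth.
- ctrl.sign_off(): hands the job in, once; it reports no verdict.
Trained networks look in the newest picture that a camera, given by its name, has taken for a name from the list of things; names that differ only in an ending like _2 or _b are one class to them, and where a whole thing is asked for, a point or a joint stands for the part that bears it (a point fixed in the world has none). Each returns a list of dicts, best first, with "confidence" (0 to 1); they miss things now and then, are a little off and sometimes report something else, mostly with a low value. They report only what shows in the picture. A call takes as long as a camera call. They do not tell look-alikes from the thing itself.
- spotter.trace(camera, label): "region" (420x560 bool, what is visible of it) and "uv" ([column, row] in pixels, amid what is visible of it).
The state is a dict: "time": time; "qpos": joint angles; "dq": joint speeds; "joint_efforts": joint torques, N m; "eef_pos": TCP position; "tcp_rot": TCP orientation; "contact_force": force on the tool from outside, world axes, zero at the start; "wrist_torque": the same for the moment, N m; "opening": opening from 0.0 (shut) to 1.0 (fully open).
Only numpy, scipy, OpenCV 4.12 (cv2) and the standard library are available. Lean on these libraries where they do the work, as an engineer would, in place of code of your own. Each camera call takes 0.05 s, during which the arm holds its last target.

### The job

Stack the shallow steel tray squarely on top of the deep steel pan and let go of it. Then take the flat cover by its handle, carry it up over the divider rails, and finish still holding it level about a finger's breadth (15 mm) above the tray, centred on it and lined up with it but not touching, so that I can spray the rims before it is closed. Leave the pan standing where it is, and do not bump the divider rails or disturb the other things on the counter.

Things in the scene. Friction and masses are not known exactly. Their poses are not given: they have to be found in the camera images.
- pan: Deep open-topped steel pan, 110 x 56 mm and 50 mm tall, walls 4 mm, 0.3 kg, standing loose on the counter. Origin at the centre of its underside; x along its length, y across its width, z up. It stands on its own between or beside the divider rails; pan, tray and cover each stand in a different one of the three bays that the two rails make, in any order.
- tray: Shallow open-topped steel tray, same 110 x 56 mm outline but only 28 mm tall, walls 4 mm, about 0.15 kg, loose. Origin at the centre of its underside; x along its length, y across its width, z up. It does not nest: its flat underside rests on the pan's rim.
- cover: Flat steel cover, 114 x 60 mm, 5 mm thick, about 0.14 kg, loose, lying on the counter with an upright black plastic block handle in the middle: 40 mm along x, 14 mm along y, from 5 to 45 mm above the underside. Origin at the centre of its underside; x along its length, y across, z up.
- guard_left: Steel divider rail standing fixed on the counter: two level bars along its own x axis, 280 mm long, on two 12 mm posts, 100 mm tall, feet 40 mm wide. Origin on the counter under its middle; x along the rail, z up. This one is on the robot's left.
- guard_right: Steel divider rail standing fixed on the counter: two level bars along its own x axis, 280 mm long, on two 12 mm posts, 100 mm tall, feet 40 mm wide. Origin on the counter under its middle; x along the rail, z up. This one is on the robot's right.
- jar: Bystander, to be left alone: glass jar with a steel lid, 60 mm across, 85 mm tall. Origin at its foot.
- shaker: Bystander, to be left alone: aluminium shaker, 48 mm across, 78 mm tall. Origin at its foot.
- can: Bystander, to be left alone: food can with a blank label, 66 mm across, 90 mm tall. Origin at its foot.
- dish: Bystander, to be left alone: white plate, 90 mm across, 22 mm tall. Origin at its foot.
- cup: Bystander, to be left alone: white cup, 70 mm across, 45 mm tall. Origin at its foot.
- spray: Bystander, to be left alone: white spray bottle, 72 mm across, 197 mm tall. Origin at its foot.
- spoon: Bystander, to be left alone: wooden spoon lying flat, pointing roughly away from the robot.
Mind the look-alikes: they are no part of the job. What is shaped like the cover but blue is not meant.

How it is judged:
On the way, in this order (a step that is already met when the one before it is completed fails the run):
1. the shallow tray rests squarely on the deep pan and is let go (x of tray in the frame of pan between -0.006 and 0.006 m and y of tray in the frame of pan between -0.006 and 0.006 m and z of tray in the frame of pan between 0.047 and 0.053 m and angle between the x axis of tray and the x axis of pan, either way round below 0.09 rad and angle between each of tray, pan's own z axis and vertical below 0.05 rad and contact force between tray and the fingers below 0.05 N and linear speed of tray below 0.02 m/s), for 0.3 s.
2. then the cover is lifted higher than the divider rails, held by the gripper (height (world z) of cover above 0.102 m and contact force between cover and the fingers above 0.5 N), for 0.1 s.
At the end, for the whole second after the job is handed in: Tray on the pan, released, within 6 mm and 0.09 rad of square; cover held still in the gripper, underside 4 to 30 mm above the tray's rim, within 8 mm of centred each way and 0.10 rad of lined up, tilted under 0.08 rad, touching neither tray nor pan (all of step 1 and x of cover in the frame of tray between -0.008 and 0.008 m and y of cover in the frame of tray between -0.008 and 0.008 m and z of cover in the frame of tray between 0.032 and 0.058 m and angle between the x axis of cover and the x axis of tray, either way round below 0.1 rad and angle between cover's own z axis and vertical below 0.08 rad and linear speed of cover below 0.02 m/s and contact force between cover and the fingers above 0.5 N and contact force between cover and tray below 0.02 N and contact force between cover and pan below 0.02 N); the arm keeps its last pose, push and grip.
It fails at once if the pan is shifted by more than 25 mm (distance of pan from where it was at the start of the episode above 0.025 m).
It fails at once if a divider rail is bumped (more than 2 N) (contact force between any of guard_left, guard_right and anything else above 2 N).
It fails at once if a bystander is moved by more than 25 mm (distance of any of jar, shaker, can, dish, cup, spray, spoon from where it was at the start of the episode above 0.025 m).
It also fails if it takes over 67 s, if anything falls off the work surface, if the arm or the gripper's body presses on something with over 40 N, if the wrist force passes 120 N, or if a joint passes its speed limit or range.

## Working session

There is one attempt and no reset: what is moved stays moved. The work goes in short steps, Python scripts to look and compute and a tool call to move; the robot and the scene stay as the last step left them, time stands still between calls to the robot, and variables do not carry over. Pictures are saved under pics/ and viewed, and the job is handed in when it is done.

Besides the shell and the picture viewer there is one more tool, called as a command line: name --argument value ..., lists and objects as JSON in quotes. apply_moves: Moves the arm, as the interface text tells. Its arguments: {"type":"object","properties":{"steps":{"type":"array","items":{"type":"object","properties":{"tx":{"type":"number"},"ty":{"type":"number"},"tz":{"type":"number"},"wx":{"type":"number"},"wy":{"type":"number"},"wz":{"type":"number"}}}},"hand":{"type":"number"},"force":{"type":"number"}},"required":["steps"]}

```bash
mkdir -p pics; ls; python3 - <<'E'
from plant import readout, imaging, ctrl, spotter
import cv2,json
print(readout.get_state(), ctrl.tcp_to_grasp)
for n in ["scene","top","wrist"]:
    c=imaging.read_camera(n)
    cv2.imwrite(f"pics/{n}0.png",c["img"][:,:,::-1])
    print(n,{k:(v.tolist() if hasattr(v,'tolist') else v) for k,v in c.items() if k!="img"})
E
```

```text
pics
{'time': 0.0, 'qpos': array([ 1.05700884e+00,  2.87185255e-01,  1.57819158e+00, -1.75825534e-05,
        1.27860172e+00, -1.50011369e-01]), 'dq': array([ 0.00098274,  0.00012555,  0.00070864, -0.00071167,  0.00130992,
        0.00121297]), 'joint_efforts': array([-2.22393021e-03, -4.05999398e+01, -2.92616522e+01, -2.80541399e-04,
        5.84374677e-03,  7.19847606e-06]), 'eef_pos': array([0.2400229 , 0.63061074, 0.40332573]), 'tcp_rot': array([ 8.23346552e-01,  5.67537692e-01, -1.06868339e-03,  5.30214197e-04]), 'contact_force': array([ 0.51554527, -0.3673868 ,  0.71449328]), 'wrist_torque': array([ 0.00021446,  0.00987339, -0.03133966]), 'opening': 1.0007059001227803} 0.1547
scene {'vfov': 43.86330254597974, 'cx': 284.73294050073554, 'cy': 206.06353902317372, 'R': [[0.8562942899209623, 0.5164660152138814, -0.004790008126266902], [0.4363561181058242, -0.7283725316644156, -0.5282677288159726], [-0.2763212392132948, 0.45026249038295957, -0.8490643453318272]], 't': [-0.48887880761267394, -0.16615022975471577, 1.8773759020571745]}
top {'vfov': 45.22818591552513, 'cx': 285.80174974678437, 'cy': 209.04917145728743, 'R': [[-0.025980445631718262, -0.9993967605960529, -0.023046287225777146], [-0.9866984112005398, 0.029337486519249015, -0.1598923300820375], [0.16047199686894803, 0.018585661001120496, -0.9868653968125761]], 't': [0.09215521836962638, 0.4950231415401074, 1.3729312028448895]}
wrist {'vfov': 61.23532492130781, 'cx': 280.94568894616975, 'cy': 214.59759079911794, 'tool_from_camera': [[0.9999993365868409, -0.0007239187125326037, -0.0008959729758722871, 7.07300442346348e-05], [0.0009625051550615727, 0.952444663804835, 0.3047100851194778, -0.07760967545391038], [0.000632779347267522, -0.304710745349406, 0.9524447287160054, 0.02943446310841019], [0.0, 0.0, 0.0, 1.0]]}
```

View pics/scene0.png

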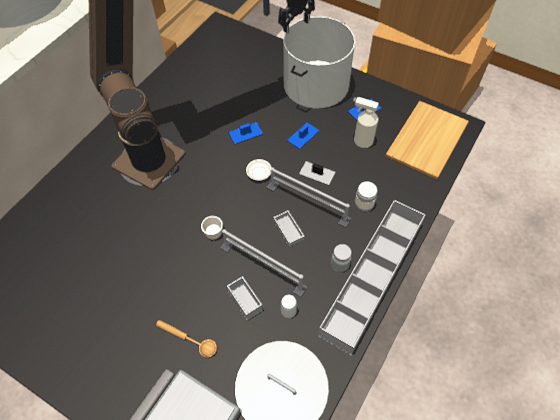

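View pics/top0.png

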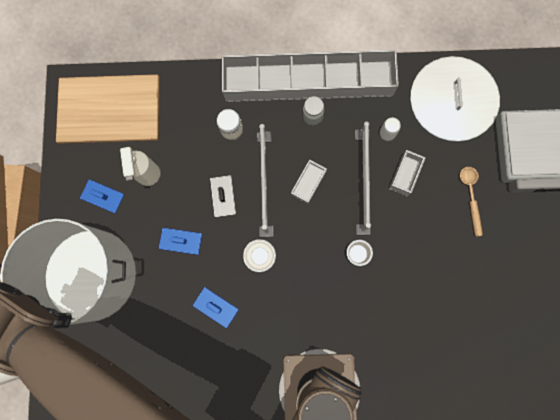

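View pics/wrist0.png

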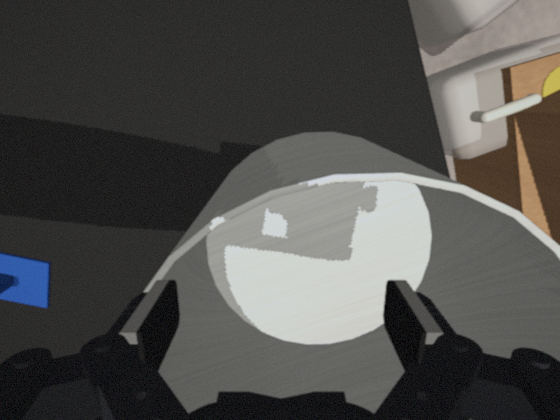

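The top view shows the steel cover with the black handle at (222,196), with blue look-alikes at (101,196), (180,241) and (215,307). There are two open boxes at (309,181) and (407,173). I'll enlarge these and trace them.

```bash
cat > h.py <<'E'
from plant import readout, imaging, ctrl, spotter
import cv2, numpy as np
from scipy.spatial.transform import Rotation as Rn
def K(c):
    f=c["img"].shape[0]/2/np.tan(np.radians(c["vfov"])/2); return np.array([[f,0,c["cx"]],[0,f,c["cy"]],[0,0,1]])
def ext(c,st=None):
    if "R" in c: return np.array(c["R"]),np.array(c["t"])
    T=np.eye(4);T[:3,:3]=Rn.from_quat(st["tcp_rot"]).as_matrix();T[:3,3]=st["eef_pos"]
    M=np.linalg.inv(T@np.array(c["tool_from_camera"]));return M[:3,:3],M[:3,3]
def ray(uv,z,k,R,t):
    d=R.T@np.linalg.inv(k)@np.array([uv[0],uv[1],1.]);o=-R.T@t
    return o+d*(z-o[2])/d[2]
def proj(X,k,R,t):
    p=(k@(R@np.atleast_2d(X).T+t[:,None])).T; return p[:,:2]/p[:,2:]
E
python3 - <<'E'
from h import *
for n in ["top","scene"]:
    c=imaging.read_camera(n);k=K(c);R,t=ext(c)
    for l in ["pan","tray","cover","guard_left","guard_right","jar","shaker","can","dish","cup","spray","spoon"]:
        for r in spotter.trace(n,l)[:4]:
            m=r["region"].astype(np.uint8)
            mr=cv2.minAreaRect(cv2.findNonZero(m)) if m.any() else None
            print(n,l,round(r["confidence"],2),np.round(r["uv"],1),m.sum(),ray(r["uv"],0.0,k,R,t).round(3)[:2],[np.round(v,1) for v in mr])
    im=c["img"][:,:,::-1]
    x0,y0,x1,y1=(195,110,435,280) if n=="top" else (200,140,360,330)
    cr=im[y0:y1,x0:x1]; s=min(800/(x1-x0),600/(y1-y0));cv2.imwrite(f"pics/{n}1.png",cv2.resize(cr,None,fx=s,fy=s,interpolation=cv2.INTER_CUBIC))
E
```

```text
top pan 0.87 [404.  174.6] 895 [ 0.595 -0.267] [array([406.3, 173.4]), array([21.7, 42.5]), np.float64(21.8)]
top tray 0.46 [312.  110.4] 478 [ 0.799 -0.007] [array([313. , 111.5]), array([27., 20.]), np.float64(90.0)]
top cover 0.81 [218.1 196.9] 775 [0.546 0.275] [array([222.1, 196.8]), array([37.9, 20.9]), np.float64(82.4)]
top cover 0.6 [180. 242.] 791 [0.417 0.385] [array([179.5, 241.3]), array([39.5, 20.9]), np.float64(8.6)]
top cover 0.57 [214.7 309.1] 818 [0.226 0.286] [array([214.8, 307.6]), array([39.4, 21.3]), np.float64(33.0)]
top cover 0.57 [104.5 194.8] 810 [0.562 0.608] [array([101.3, 195.9]), array([39.7, 21.4]), np.float64(23.2)]
top guard_left 0.92 [261.9 183. ] 650 [0.583 0.147] [array([265., 181.]), array([110.1,  13.1]), np.float64(89.4)]
top guard_left 0.41 [360.1 252.3] 509 [ 0.374 -0.128] [array([359., 253.]), array([24., 24.]), np.float64(90.0)]
top guard_right 0.85 [361.7 182.6] 767 [ 0.575 -0.143] [array([362.1, 178.5]), array([111. ,  13.4]), np.float64(89.4)]
top jar 0.72 [311.6 110.2] 484 [ 0.8   -0.005] [array([312.5, 110.5]), array([27., 21.]), np.floa
[... 2201 characters left out ...]
6.]), array([22., 16.]), np.float64(90.0)]
scene can 0.57 [362.6 193. ] 518 [0.723 0.267] [array([365.2, 196.4]), array([20.2, 29.7]), np.float64(18.4)]
scene can 0.29 [363.7 121. ] 906 [0.581 0.561] [array([364.5, 122.5]), array([49., 25.]), np.float64(90.0)]
scene dish 0.91 [258.9 170.8] 440 [0.366 0.163] [array([258.5, 170. ]), array([20., 25.]), np.float64(90.0)]
scene cup 0.71 [211.3 231. ] 386 [ 0.363 -0.124] [array([211., 228.]), array([22., 20.]), np.float64(90.0)]
scene spray 0.72 [362.9 120.9] 967 [0.578 0.56 ] [array([365. , 122.5]), array([26., 49.]), np.float64(0.0)]
scene spoon 0.81 [191.5 345. ] 488 [ 0.534 -0.465] [array([184.6, 339.4]), array([65.1, 17.5]), np.float64(21.4)]
```

View pics/scene1.png

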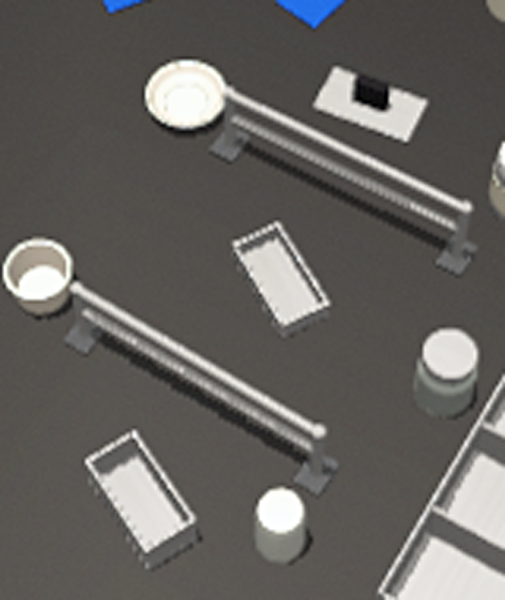

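View pics/top1.png

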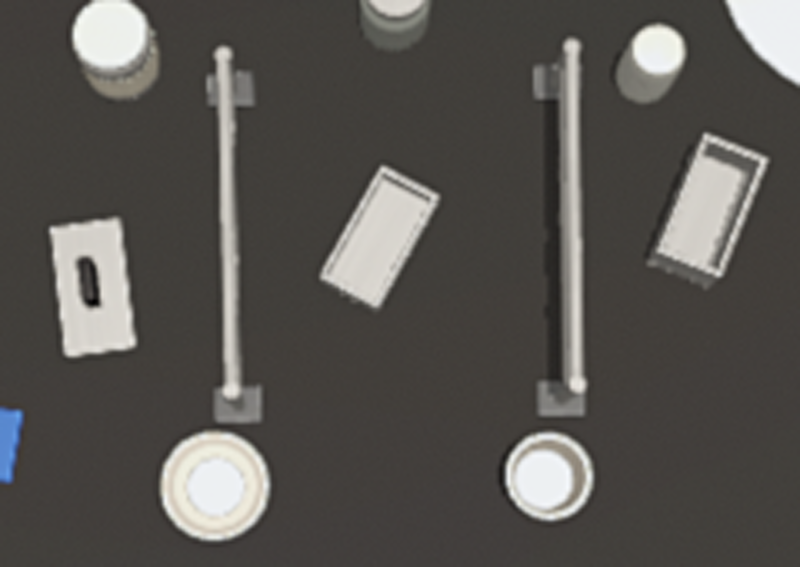

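The steel cover at (222,196) in the left bay fits, and the three blue ones are look-alikes. The box at (407,173), right bay, has visibly taller walls, so it is the pan. The shallow box at (309,181), middle bay, is the tray. Next I'll lift clear of the pot and look at each with the wrist camera.

```bash
cat >> h.py <<'E'
def plan(P,yaw,st=None):
    """tool-frame shift(mm)/turn to a downward pose, tool x at yaw, TCP at P"""
    st=st or readout.get_state(); R0=Rn.from_quat(st["tcp_rot"])
    s=R0.as_matrix().T@(np.array(P)-st["eef_pos"])*1000
    c,n=np.cos(yaw),np.sin(yaw)
    G=np.array([[c,n,0],[n,-c,0],[0,0,-1.]])
    w=(R0.inv()*Rn.from_matrix(G)).as_rotvec()
    print("now",st["time"],st["eef_pos"].round(4),st["opening"],"shift",s.round(1),"turn",w.round(4),"rows",np.linalg.norm(s)/50,np.linalg.norm(w)/.15); return s,w
E
python3 - <<'E'
from h import *
plan([.24,.631,.50],1.2)
plan([.51,.25,.46],1.2)
E
```

```text
now 1.45 [0.2401 0.6308 0.4047] 0.9983127263789897 shift [  0.1  -0.2 -95.3] turn [ 0.    -0.     0.007] rows 1.9052137769439483 0.0465064728086119
now 1.45 [0.2401 0.6308 0.4047] 0.9983127263789897 shift [-259.9  387.7  -55.3] turn [ 0.    -0.     0.007] rows 9.400049187613398 0.0465064728086119
```

apply_moves --steps '[{"tz":-45},{"tz":-90},{"tx":-20,"ty":30,"tz":-95},{"tx":-50,"ty":70,"tz":-95},{"tx":-80,"ty":110,"tz":-90},{"tx":-110,"ty":150,"tz":-85},{"tx":-140,"ty":190,"tz":-75},{"tx":-170,"ty":230,"tz":-65},{"tx":-200,"ty":275,"tz":-60},{"tx":-230,"ty":330,"tz":-55},{"tx":-260,"ty":388,"tz":-55},{"tx":-260,"ty":388,"tz":-55}]' --hand 1

```text
$.steps[0]: bad value
```

apply_moves --steps '[{},{},{}]'

```text
$.steps[0]: bad value
```

```bash
python3 - <<'E'
from h import *
st=readout.get_state();c=imaging.read_camera("wrist");cv2.imwrite("pics/w1.png",c["img"][:,:,::-1])
import pickle;pickle.dump((st,c),open("w1.pkl","wb"))
print(readout.get_state()["qpos"])
plan([.54,-.26,.46],1.2)
E
```

```text
[ 1.05703056e+00  2.86329117e-01  1.57674434e+00  1.75914022e-05
  1.27860802e+00 -1.50013726e-01]
now 1.5 [0.2401 0.6308 0.4047] 0.9970771590583225 shift [-725.8  597.2  -55.3] turn [-0.      0.0001  0.007 ] rows 18.83139193947333 0.04693199877597203
```

View pics/w1.png

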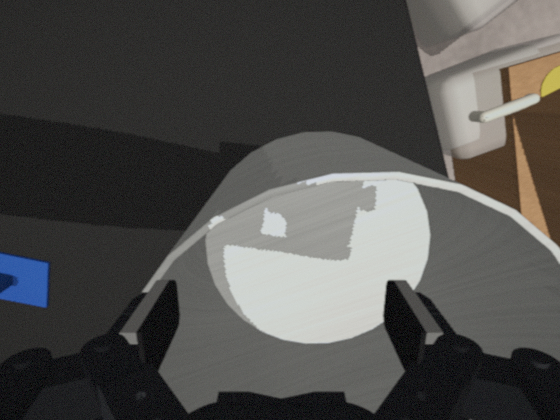

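All six numbers are needed in each row, and nothing has moved yet.

apply_moves --steps '[{"tx":0,"ty":0,"tz":-45,"wx":0,"wy":0,"wz":0},{"tx":0,"ty":0,"tz":-90,"wx":0,"wy":0,"wz":0},{"tx":-20,"ty":30,"tz":-95,"wx":0,"wy":0,"wz":0},{"tx":-50,"ty":70,"tz":-95,"wx":0,"wy":0,"wz":0},{"tx":-80,"ty":110,"tz":-90,"wx":0,"wy":0,"wz":0},{"tx":-110,"ty":150,"tz":-85,"wx":0,"wy":0,"wz":0},{"tx":-140,"ty":190,"tz":-75,"wx":0,"wy":0,"wz":0},{"tx":-170,"ty":230,"tz":-65,"wx":0,"wy":0,"wz":0},{"tx":-200,"ty":275,"tz":-60,"wx":0,"wy":0,"wz":0},{"tx":-230,"ty":330,"tz":-55,"wx":0,"wy":0,"wz":0},{"tx":-260,"ty":388,"tz":-55,"wx":0,"wy":0,"wz":0},{"tx":-260,"ty":388,"tz":-55,"wx":0,"wy":0,"wz":0}]' --hand 1

```text
time: 2.7
eef_pos: [0.5117, 0.2472, 0.4597]
tcp_rot: [0.824, 0.567, 0.0, 0.0]
contact_force: [1.3, 0.3, 0.3]
opening: 1.001
```

apply_moves --steps '[{"tx":0,"ty":0,"tz":0,"wx":0,"wy":0,"wz":0},{"tx":0,"ty":0,"tz":0,"wx":0,"wy":0,"wz":0},{"tx":0,"ty":0,"tz":0,"wx":0,"wy":0,"wz":0}]'

```text
time: 3.0
eef_pos: [0.5096, 0.2505, 0.4598]
tcp_rot: [0.823, 0.568, 0.0, -0.0]
contact_force: [0.7, 0.6, -0.1]
opening: 0.999
```

```bash
python3 - <<'E'
from h import *
st=readout.get_state();c=imaging.read_camera("wrist");cv2.imwrite("pics/w2.png",c["img"][:,:,::-1])
import pickle;pickle.dump((st,c),open("w2.pkl","wb"))
print(readout.get_state()["qpos"])
plan([.54,-.26,.46],1.2)
E
```

```text
[ 2.78725015e-01  1.18304871e-02  1.78350642e+00  3.46622206e-04
  1.34628822e+00 -9.29999274e-01]
now 3.05 [0.5094 0.2508 0.4598] 1.0030834201205021 shift [-4.668e+02  2.095e+02 -4.000e-01] turn [-0.0002 -0.0003  0.0086] rows 10.233615619366232 0.057691845351224354
```

View pics/w2.png

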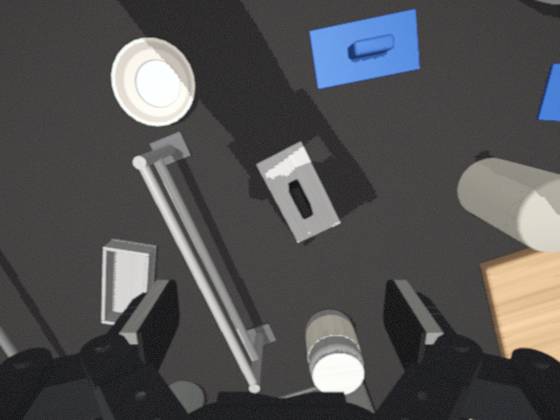

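The wrist view shows the cover at (299,194), grey with a black handle at (301,199), with a blue look-alike at (365,48). Now over to the pan.

apply_moves --steps '[{"tx":-40,"ty":18,"tz":0,"wx":0,"wy":0,"wz":0},{"tx":-85,"ty":38,"tz":0,"wx":0,"wy":0,"wz":0},{"tx":-130,"ty":58,"tz":0,"wx":0,"wy":0,"wz":0},{"tx":-175,"ty":78,"tz":0,"wx":0,"wy":0,"wz":0},{"tx":-220,"ty":98,"tz":0,"wx":0,"wy":0,"wz":0},{"tx":-265,"ty":118,"tz":0,"wx":0,"wy":0,"wz":0},{"tx":-310,"ty":138,"tz":0,"wx":0,"wy":0,"wz":0},{"tx":-355,"ty":158,"tz":0,"wx":0,"wy":0,"wz":0},{"tx":-400,"ty":178,"tz":0,"wx":0,"wy":0,"wz":0},{"tx":-440,"ty":196,"tz":0,"wx":0,"wy":0,"wz":0},{"tx":-467,"ty":209,"tz":0,"wx":0,"wy":0,"wz":0},{"tx":-467,"ty":209,"tz":0,"wx":0,"wy":0,"wz":0}]'

```text
time: 4.25
eef_pos: [0.5396, -0.263, 0.4595]
tcp_rot: [0.824, 0.567, -0.0, 0.0]
contact_force: [0.3, -0.3, 0.1]
opening: 0.997
```

apply_moves --steps '[{"tx":0,"ty":0,"tz":0,"wx":0,"wy":0,"wz":0},{"tx":0,"ty":0,"tz":0,"wx":0,"wy":0,"wz":0},{"tx":0,"ty":0,"tz":0,"wx":0,"wy":0,"wz":0}]'

```text
time: 4.55
eef_pos: [0.5396, -0.2593, 0.46]
tcp_rot: [0.823, 0.568, 0.0, 0.0]
contact_force: [0.3, 0.2, 0.2]
opening: 1.0
```

```bash
python3 - <<'E'
from h import *
st=readout.get_state();c=imaging.read_camera("wrist");cv2.imwrite("pics/w3.png",c["img"][:,:,::-1])
import pickle;pickle.dump((st,c),open("w3.pkl","wb"))
plan([.535,.01,.40],1.1)
E
```

```text
now 4.6 [ 0.5396 -0.2594  0.46  ] 1.0000368288388468 shift [250.4 -99.7  60. ] turn [ 3.000e-04 -1.000e-04  1.092e-01] rows 5.521612749192809 0.7278250735968407
```

View pics/w3.png

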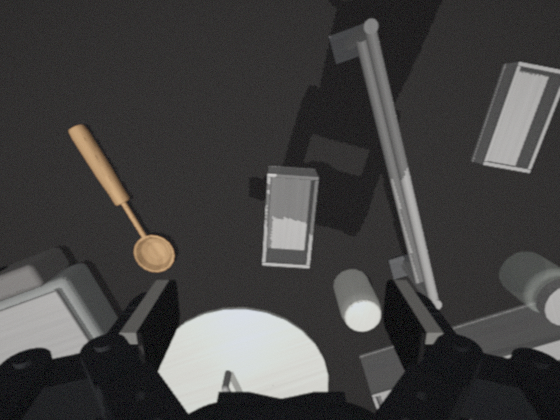

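Here the pan is at (291,217). Next I fit its pose by matching the projected box outline to the traced region.

```bash
cat >> h.py <<'E'
from scipy.optimize import minimize
def hull(p,L,W,H,z0,k,R,t):
    x,y,a=p;c,s=np.cos(a),np.sin(a)
    q=np.array([[i*L/2,j*W/2,z] for i in(1,-1) for j in(1,-1) for z in(z0,z0+H)])
    X=np.c_[x+c*q[:,0]-s*q[:,1],y+s*q[:,0]+c*q[:,1],q[:,2]]
    return cv2.convexHull(proj(X,k,R,t).astype(np.float32))[:,0]
def fitbox(m,p0,L,W,H,z0,k,R,t):
    cn=max(cv2.findContours(m.astype(np.uint8),cv2.RETR_EXTERNAL,cv2.CHAIN_APPROX_NONE)[0],key=len)[:,0].astype(float)
    from scipy.optimize import least_squares
    def f(p):
        h=hull(p,L,W,H,z0,k,R,t).reshape(-1,1,2)
        return [cv2.pointPolygonTest(h,(float(a),float(b)),True)-.0 for a,b in cn]
    r=least_squares(f,p0,loss="soft_l1",f_scale=1.5,diff_step=1e-4,x_scale=[.01,.01,.1]); 
    return r.x, np.sqrt(np.mean(r.fun**2)),np.mean(r.fun)
def draw(img,h,col=(0,0,255)):
    cv2.polylines(img,[np.round(h*16).astype(int).reshape(-1,1,2)],True,col,1,cv2.LINE_AA,4)
E
python3 - <<'E'
from h import *
import pickle
st=readout.get_state();c=imaging.read_camera("wrist");k=K(c);R,t=ext(c,st)
im=c["img"][:,:,::-1].copy()
for l in ["pan","tray"]:
    for r in spotter.trace("wrist",l)[:3]:
        g=ray(r["uv"],.02,k,R,t);print(l,r["confidence"],r["uv"],r["region"].sum(),g)
        if r["confidence"]>.3 and abs(r["uv"][0]-291)<25:
            p,e,m=fitbox(r["region"],[g[0],g[1],-.4],.11,.056,.05,0,k,R,t);print("fit",p.round(4),e,m)
            draw(im,hull(p,.11,.056,.05,0,k,R,t))
cv2.imwrite("pics/w4.png",cv2.resize(im[140:300,200:400],None,fx=3.7,fy=3.7,interpolation=cv2.INTER_CUBIC))
# cross-check top cam
c=imaging.read_camera("top");k=K(c);R,t=ext(c)
for l,p0,H in [("pan",[.59,-.265,-.4],.05)]:
    for r in spotter.trace("top",l)[:1]: print("top",l,fitbox(r["region"],p0,.11,.056,H,0,k,R,t))
E
```

```text
pan 0.92 [290.9, 213.9] 4898 [ 0.59334802 -0.26716591  0.02      ]
fit [ 0.5925 -0.2702 -0.4382] 0.8257409175937624 0.6044875940486549
tray 0.73 [518.7, 115.5] 6643 [0.57540198 0.01016252 0.02      ]
top pan (array([ 0.59666225, -0.27229949, -0.84355688]), np.float64(4.033803548300844), np.float64(2.1811846809641233))
```

View pics/w4.png

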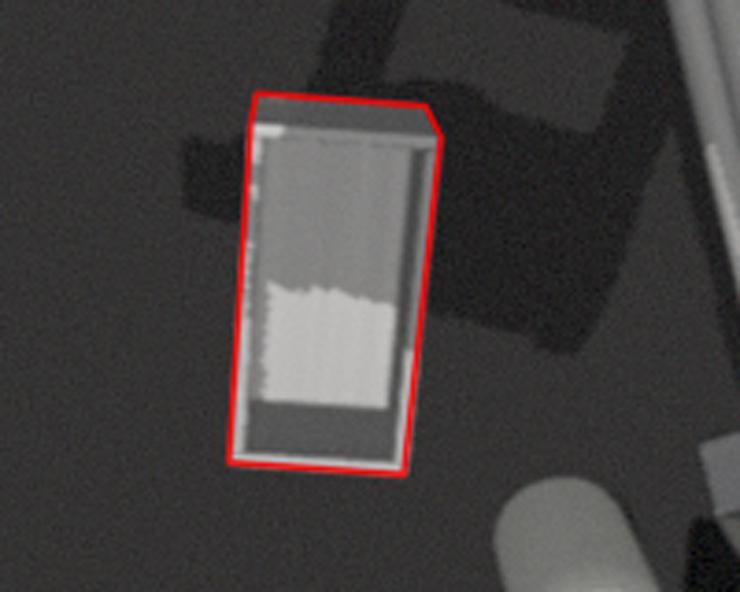

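The wrist fit is sharp to under 1 px, and the 50 mm height matches: pan at (0.5925, -0.2702), yaw -0.438. The top-camera fit converged badly because that region is only a few pixels wide, so I'm ignoring it. Next, the tray.

apply_moves --steps '[{"tx":42,"ty":-17,"tz":10,"wx":0,"wy":0,"wz":0.02},{"tx":84,"ty":-34,"tz":20,"wx":0,"wy":0,"wz":0.04},{"tx":126,"ty":-50,"tz":30,"wx":0,"wy":0,"wz":0.06},{"tx":168,"ty":-67,"tz":40,"wx":0,"wy":0,"wz":0.08},{"tx":210,"ty":-84,"tz":50,"wx":0,"wy":0,"wz":0.1},{"tx":250,"ty":-100,"tz":60,"wx":0,"wy":0,"wz":0.11},{"tx":250,"ty":-100,"tz":60,"wx":0,"wy":0,"wz":0.11},{"tx":250,"ty":-100,"tz":60,"wx":0,"wy":0,"wz":0.11},{"tx":250,"ty":-100,"tz":60,"wx":0,"wy":0,"wz":0.11}]'

```text
time: 5.75
eef_pos: [0.5351, 0.0074, 0.4003]
tcp_rot: [0.853, 0.521, 0.0, 0.001]
contact_force: [0.3, -0.4, -0.4]
opening: 0.999
```

```bash
cat > fit.py <<'E'
from h import *
def look(label,p0,L,W,H,z0,out,near=.06):
    st=readout.get_state();c=imaging.read_camera("wrist");k=K(c);R,t=ext(c,st)
    im=c["img"][:,:,::-1].copy();best=None
    for r in spotter.trace("wrist",label)[:4]:
        g=ray(r["uv"],z0+H/2,k,R,t)
        print(label,round(r["confidence"],2),np.round(r["uv"],1),r["region"].sum(),g.round(3))
        if best is None and np.hypot(*(g[:2]-p0[:2]))<near:
            p,e,m=fitbox(r["region"],p0,L,W,H,z0,k,R,t);print("fit",p.round(4),"rms",e.round(2),m.round(2));best=p
            draw(im,hull(p,L,W,H,z0,k,R,t))
    cv2.imwrite(out,im); return best
E
python3 - <<'E'
from fit import *
p=look("tray",[.575,.012,-.5],.11,.056,.028,0,"pics/w5.png")
if p is not None: plan([p[0],p[1],.12+.1547],p[2]+np.pi/2)
E
```

```text
tray 0.77 [300.3 215.3] 5896 [0.578 0.008 0.014]
fit [ 0.5791  0.0096 -0.5336] rms 0.59 0.5
now 5.85 [0.5352 0.0069 0.4003] 1.0030273735512998 shift [ 22.5  37.7 125.7] turn [ 0.0011 -0.0002  0.0578] rows 2.662643083550873 0.38545963911563946
```

View pics/w5.png

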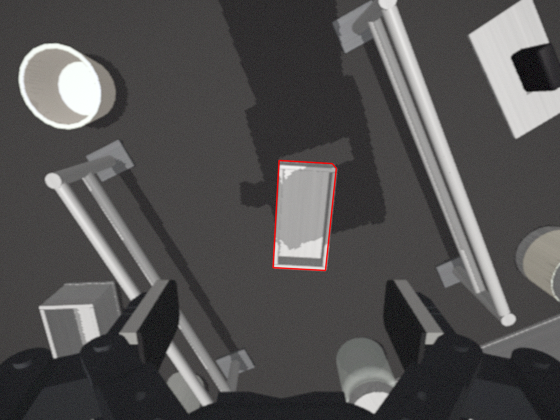

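Tray fit: (0.579, 0.0096), yaw -0.534, and the 28 mm height matches. I'll go above it and then down.

apply_moves --steps '[{"tx":8,"ty":13,"tz":42,"wx":0,"wy":0,"wz":0.03},{"tx":16,"ty":26,"tz":84,"wx":0,"wy":0,"wz":0.058},{"tx":22.5,"ty":37.7,"tz":126,"wx":0,"wy":0,"wz":0.058},{"tx":22.5,"ty":37.7,"tz":126,"wx":0,"wy":0,"wz":0.058},{"tx":22.5,"ty":37.7,"tz":126,"wx":0,"wy":0,"wz":0.058},{"tx":22.5,"ty":37.7,"tz":126,"wx":0,"wy":0,"wz":0.058}]'

```text
time: 6.45
eef_pos: [0.5795, 0.0102, 0.2766]
tcp_rot: [0.868, 0.496, 0.002, 0.001]
contact_force: [-0.3, 0.1, 0.5]
opening: 0.999
```

```bash
python3 - <<'E'
from fit import *
look("tray",[.579,.0096,-.534],.11,.056,.028,0,"pics/w6.png")
p=[.5791,.0096,-.5336];plan([p[0],p[1],.021+.1547],p[2]+np.pi/2)
E
```

```text
tray 0.73 [279.7 212.3] 14003 [0.576 0.012 0.014]
fit [ 0.5792  0.01   -0.5328] rms 0.88 0.68
now 6.55 [0.5794 0.0106 0.2771] 1.0018027563333234 shift [ -1.2  -0.3 101.4] turn [ 0.0053 -0.002   0.0013] rows 2.0283452216778417 0.03900247750059125
```

View pics/w6.png

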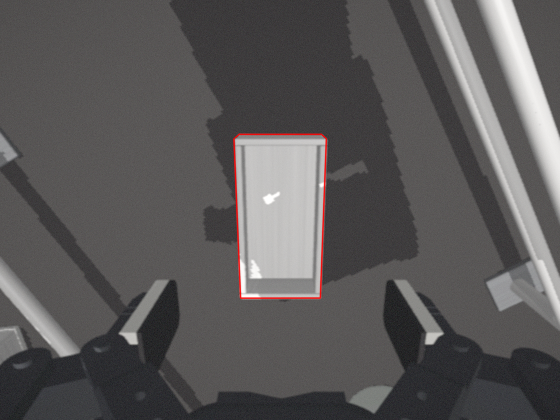

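apply_moves --steps '[{"tx":-1,"ty":0,"tz":30,"wx":0.005,"wy":-0.002,"wz":0},{"tx":-1,"ty":0,"tz":60,"wx":0.005,"wy":-0.002,"wz":0},{"tx":-1,"ty":0,"tz":85,"wx":0.005,"wy":-0.002,"wz":0},{"tx":-1,"ty":0,"tz":95,"wx":0.005,"wy":-0.002,"wz":0},{"tx":-1,"ty":0,"tz":101,"wx":0.005,"wy":-0.002,"wz":0},{"tx":-1,"ty":0,"tz":101,"wx":0.005,"wy":-0.002,"wz":0},{"tx":-1,"ty":0,"tz":101,"wx":0.005,"wy":-0.002,"wz":0}]'

```text
time: 7.25
eef_pos: [0.579, 0.01, 0.1745]
tcp_rot: [0.868, 0.496, -0.001, -0.001]
contact_force: [0.8, 0.3, -0.3]
opening: 0.995
```

apply_moves --steps '[{"tx":0,"ty":0,"tz":0,"wx":0,"wy":0,"wz":0},{"tx":0,"ty":0,"tz":0,"wx":0,"wy":0,"wz":0},{"tx":0,"ty":0,"tz":0,"wx":0,"wy":0,"wz":0},{"tx":0,"ty":0,"tz":0,"wx":0,"wy":0,"wz":0},{"tx":0,"ty":0,"tz":0,"wx":0,"wy":0,"wz":0},{"tx":0,"ty":0,"tz":0,"wx":0,"wy":0,"wz":0},{"tx":0,"ty":0,"tz":0,"wx":0,"wy":0,"wz":0}]' --hand 0 --force 40

```text
time: 7.95
eef_pos: [0.5788, 0.0101, 0.1739]
tcp_rot: [0.868, 0.496, -0.001, -0.001]
contact_force: [-0.9, -0.0, 5.8]
opening: 0.647
```

apply_moves --steps '[{"tx":0,"ty":0,"tz":-15,"wx":0,"wy":0,"wz":0},{"tx":0,"ty":0,"tz":-40,"wx":0,"wy":0,"wz":0},{"tx":0,"ty":0,"tz":-75,"wx":0,"wy":0,"wz":0},{"tx":0,"ty":0,"tz":-115,"wx":0,"wy":0,"wz":0},{"tx":0,"ty":0,"tz":-155,"wx":0,"wy":0,"wz":0},{"tx":0,"ty":0,"tz":-180,"wx":0,"wy":0,"wz":0},{"tx":0,"ty":0,"tz":-180,"wx":0,"wy":0,"wz":0},{"tx":0,"ty":0,"tz":-180,"wx":0,"wy":0,"wz":0}]'

```text
time: 8.75
eef_pos: [0.5787, 0.0101, 0.3526]
tcp_rot: [0.868, 0.496, -0.002, -0.002]
contact_force: [-0.0, 0.3, -0.7]
opening: 0.646
```

```bash
python3 - <<'E'
from fit import *
st=readout.get_state();print(st["eef_pos"],st["opening"],st["contact_force"],Rn.from_quat(st["tcp_rot"]).as_matrix()[:,2])
zb=st["eef_pos"][2]-.1739
look("tray",[.579,.01,-.534],.11,.056,.028,zb,"pics/w7.png")
plan([.5925,-.2702,.1747+.18],-.4382+np.pi/2)
E
```

```text
[0.57871867 0.01010432 0.35263563] 0.6460085820406696 [-0.01808794  0.33940806 -0.72281495] [-5.40257756e-03  7.87997324e-04 -9.99985095e-01]
tray 0.6 [280.  273.4] 35354 [0.568 0.015 0.193]
fit [ 0.5788  0.0094 -0.5333] rms 12.27 5.01
tray 0.59 [145.2 410.1] 311 [ 0.597 -0.075  0.193]
now 8.85 [0.5783 0.0101 0.3503] 0.6434214322066755 shift [-234.5  154.3   -4.9] turn [-0.0093  0.0032 -0.0936] rows 5.614838823324796 0.627181009385013
```

View pics/w7.png

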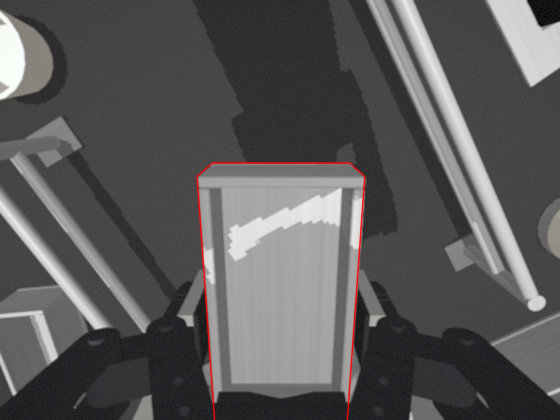

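The tray is held level and centred, and the model outline matches the picture. I'm carrying it over the right rail with its underside at about 0.18 m.

apply_moves --steps '[{"tx":-25,"ty":16,"tz":0,"wx":-0.004,"wy":0.002,"wz":-0.01},{"tx":-60,"ty":40,"tz":0,"wx":-0.008,"wy":0.003,"wz":-0.03},{"tx":-100,"ty":66,"tz":0,"wx":-0.008,"wy":0.003,"wz":-0.05},{"tx":-140,"ty":92,"tz":0,"wx":-0.008,"wy":0.003,"wz":-0.07},{"tx":-180,"ty":118,"tz":0,"wx":-0.008,"wy":0.003,"wz":-0.085},{"tx":-215,"ty":141,"tz":0,"wx":-0.008,"wy":0.003,"wz":-0.094},{"tx":-234.5,"ty":154.3,"tz":0,"wx":-0.008,"wy":0.003,"wz":-0.094},{"tx":-234.5,"ty":154.3,"tz":0,"wx":-0.008,"wy":0.003,"wz":-0.094},{"tx":-234.5,"ty":154.3,"tz":0,"wx":-0.008,"wy":0.003,"wz":-0.094},{"tx":-234.5,"ty":154.3,"tz":0,"wx":-0.008,"wy":0.003,"wz":-0.094}]'

```text
time: 9.85
eef_pos: [0.5933, -0.2688, 0.3514]
tcp_rot: [0.843, 0.537, 0.001, -0.0]
contact_force: [0.5, 0.1, -1.4]
opening: 0.649
```

```bash
python3 - <<'E'
from fit import *
import time
for i in range(4):
    st=readout.get_state();c=imaging.read_camera("wrist");print(st["eef_pos"].round(4),Rn.from_quat(st["tcp_rot"]).as_matrix()[:,2].round(4))
cv2.imwrite("pics/w8.png",c["img"][:,:,::-1])
plan([.5925,-.2702,.245],-.4382+np.pi/2)
E
```

```text
[ 0.5933 -0.2688  0.3514] [ 0.0014  0.0015 -1.    ]
[ 0.5934 -0.2687  0.3518] [ 2.1e-03  9.0e-04 -1.0e+00]
[ 0.5934 -0.2687  0.3521] [ 2.5e-03  5.0e-04 -1.0e+00]
[ 0.5934 -0.2688  0.3523] [ 2.9e-03  2.0e-04 -1.0e+00]
now 10.05 [ 0.5934 -0.269   0.3525] 0.642589296374569 shift [ -1.6  -0.7 107.5] turn [ 0.0029 -0.0012  0.0021] rows 2.1500645251940442 0.025049075806691058
```

View pics/w8.png

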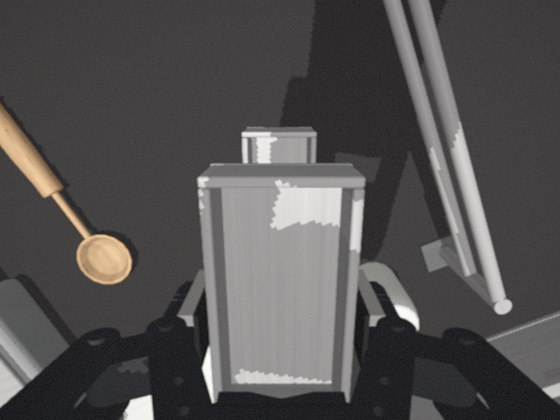

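Tray and pan edges line up, with centres at columns 281 and 280. Lowering to about 20 mm above the rim.

apply_moves --steps '[{"tx":-1.5,"ty":-0.7,"tz":25,"wx":0.003,"wy":-0.001,"wz":0.002},{"tx":-1.5,"ty":-0.7,"tz":55,"wx":0.003,"wy":-0.001,"wz":0.002},{"tx":-1.5,"ty":-0.7,"tz":80,"wx":0.003,"wy":-0.001,"wz":0.002},{"tx":-1.5,"ty":-0.7,"tz":100,"wx":0.003,"wy":-0.001,"wz":0.002},{"tx":-1.5,"ty":-0.7,"tz":107,"wx":0.003,"wy":-0.001,"wz":0.002},{"tx":-1.5,"ty":-0.7,"tz":107,"wx":0.003,"wy":-0.001,"wz":0.002},{"tx":-1.5,"ty":-0.7,"tz":107,"wx":0.003,"wy":-0.001,"wz":0.002},{"tx":-1.5,"ty":-0.7,"tz":107,"wx":0.003,"wy":-0.001,"wz":0.002},{"tx":-1.5,"ty":-0.7,"tz":107,"wx":0.003,"wy":-0.001,"wz":0.002}]'

```text
time: 10.95
eef_pos: [0.5927, -0.2717, 0.247]
tcp_rot: [0.844, 0.536, 0.001, 0.001]
contact_force: [-0.0, 0.1, -1.4]
opening: 0.652
```

```bash
python3 - <<'E'
from fit import *
for i in range(4):
    st=readout.get_state();c=imaging.read_camera("wrist");print(st["eef_pos"].round(4),Rn.from_quat(st["tcp_rot"]).as_matrix()[:,2].round(4),st["contact_force"].round(2))
c=imaging.read_camera("wrist");cv2.imwrite("pics/w9.png",c["img"][:,:,::-1])
c=imaging.read_camera("scene");cv2.imwrite("pics/s9.png",cv2.resize(c["img"][230:350,180:340,::-1],None,fx=4,fy=4,interpolation=cv2.INTER_CUBIC))
plan([.5925,-.2702,.2255],-.4382+np.pi/2)
E
```

```text
[ 0.5927 -0.2717  0.247 ] [ 0.0022 -0.0014 -1.    ] [-0.02  0.1  -1.42]
[ 0.5926 -0.2716  0.2468] [ 0.0018 -0.0011 -1.    ] [ 0.4  -0.5  -0.67]
[ 0.5925 -0.2716  0.2465] [ 1.4e-03 -8.0e-04 -1.0e+00] [ 0.03  0.07 -0.89]
[ 0.5924 -0.2715  0.2462] [ 1.e-03 -5.e-04 -1.e+00] [ 0.12 -0.32 -0.78]
now 11.25 [ 0.5923 -0.2715  0.2456] 0.6480649367729994 shift [ 1.2 -0.4 20.1] turn [ 0.0002 -0.0001 -0.0016] rows 0.4033086244018832 0.0109565198624327
```

View pics/w9.png

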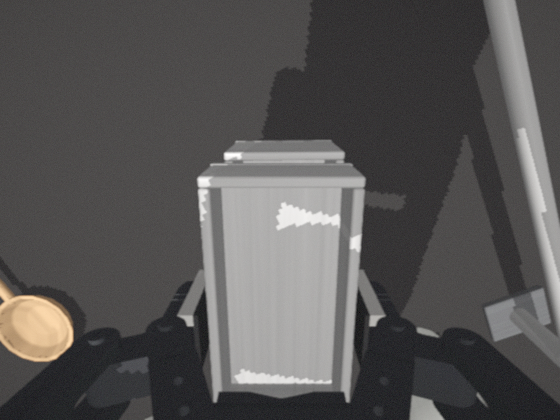

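View pics/s9.png

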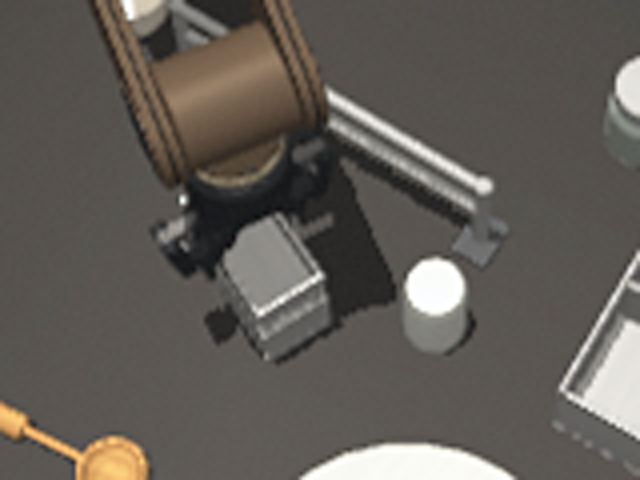

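The pan rim centre (284) sits about 1 mm to the tool's +x side of the tray (281), which agrees with the computed correction of +1.2 mm. I'm applying it and setting down.

apply_moves --steps '[{"tx":1.2,"ty":-0.4,"tz":6,"wx":0,"wy":0,"wz":-0.002},{"tx":1.2,"ty":-0.4,"tz":12,"wx":0,"wy":0,"wz":-0.002},{"tx":1.2,"ty":-0.4,"tz":16,"wx":0,"wy":0,"wz":-0.002},{"tx":1.2,"ty":-0.4,"tz":18,"wx":0,"wy":0,"wz":-0.002},{"tx":1.2,"ty":-0.4,"tz":18,"wx":0,"wy":0,"wz":-0.002},{"tx":1.2,"ty":-0.4,"tz":18,"wx":0,"wy":0,"wz":-0.002},{"tx":1.2,"ty":-0.4,"tz":18,"wx":0,"wy":0,"wz":-0.002},{"tx":1.2,"ty":-0.4,"tz":18,"wx":0,"wy":0,"wz":-0.002}]'

```text
time: 12.05
eef_pos: [0.5926, -0.2703, 0.2278]
tcp_rot: [0.844, 0.537, 0.0, 0.0]
contact_force: [-0.2, 0.6, -0.6]
opening: 0.647
```

```bash
python3 - <<'E'
from fit import *
c=imaging.read_camera("wrist");cv2.imwrite("pics/w10.png",c["img"][:,:,::-1])
print(readout.get_state()["contact_force"])
plan([.5925,-.2702,.225],-.4382+np.pi/2)
E
```

```text
[ 0.29908182  0.64146275 -0.74030545]
now 12.1 [ 0.5925 -0.2702  0.2277] 0.6508133192599237 shift [ 0.  -0.1  2.7] turn [ 0.0005 -0.      0.0004] rows 0.054571817224527266 0.004348304424429645
```

View pics/w10.png

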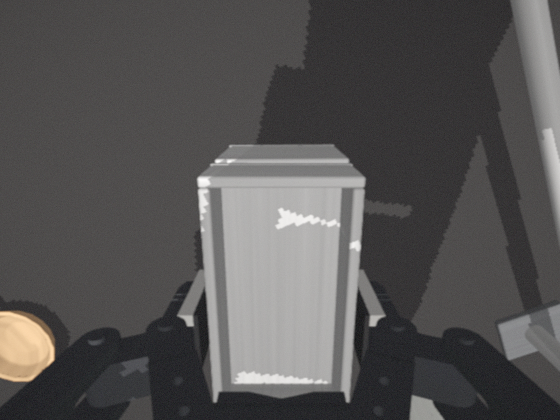

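apply_moves --steps '[{"tx":0,"ty":0,"tz":1,"wx":0,"wy":0,"wz":0},{"tx":0,"ty":0,"tz":2,"wx":0,"wy":0,"wz":0},{"tx":0,"ty":0,"tz":3,"wx":0,"wy":0,"wz":0},{"tx":0,"ty":0,"tz":3,"wx":0,"wy":0,"wz":0},{"tx":0,"ty":0,"tz":3,"wx":0,"wy":0,"wz":0},{"tx":0,"ty":0,"tz":3,"wx":0,"wy":0,"wz":0}]'

```text
time: 12.7
eef_pos: [0.5924, -0.2702, 0.2244]
tcp_rot: [0.844, 0.537, 0.0, -0.0]
contact_force: [-0.6, -1.1, -0.8]
opening: 0.653
```

apply_moves --steps '[{"tx":0,"ty":0,"tz":1,"wx":0,"wy":0,"wz":0},{"tx":0,"ty":0,"tz":1,"wx":0,"wy":0,"wz":0},{"tx":0,"ty":0,"tz":1,"wx":0,"wy":0,"wz":0},{"tx":0,"ty":0,"tz":1,"wx":0,"wy":0,"wz":0}]'

```text
time: 13.1
eef_pos: [0.5926, -0.2702, 0.224]
tcp_rot: [0.844, 0.537, 0.0, 0.0]
contact_force: [-0.1, 1.4, 3.0]
opening: 0.65
```

Upward force of 3 N, so it is seated. Releasing.

apply_moves --steps '[{"tx":0,"ty":0,"tz":0,"wx":0,"wy":0,"wz":0},{"tx":0,"ty":0,"tz":0,"wx":0,"wy":0,"wz":0},{"tx":0,"ty":0,"tz":0,"wx":0,"wy":0,"wz":0},{"tx":0,"ty":0,"tz":0,"wx":0,"wy":0,"wz":0},{"tx":0,"ty":0,"tz":0,"wx":0,"wy":0,"wz":0},{"tx":0,"ty":0,"tz":0,"wx":0,"wy":0,"wz":0},{"tx":0,"ty":0,"tz":0,"wx":0,"wy":0,"wz":0}]' --hand 1

```text
time: 13.8
eef_pos: [0.5924, -0.2702, 0.2234]
tcp_rot: [0.844, 0.537, 0.0, -0.0]
contact_force: [-0.3, 0.5, 1.0]
opening: 1.001
```

apply_moves --steps '[{"tx":0,"ty":0,"tz":-15,"wx":0,"wy":0,"wz":0},{"tx":0,"ty":0,"tz":-45,"wx":0,"wy":0,"wz":0},{"tx":0,"ty":-20,"tz":-90,"wx":0,"wy":0,"wz":0},{"tx":0,"ty":-40,"tz":-130,"wx":0,"wy":0,"wz":0},{"tx":0,"ty":-45,"tz":-160,"wx":0,"wy":0,"wz":0},{"tx":0,"ty":-45,"tz":-160,"wx":0,"wy":0,"wz":0},{"tx":0,"ty":-45,"tz":-160,"wx":0,"wy":0,"wz":0},{"tx":0,"ty":-45,"tz":-160,"wx":0,"wy":0,"wz":0}]'

```text
time: 14.6
eef_pos: [0.5515, -0.251, 0.3822]
tcp_rot: [0.844, 0.537, -0.0, -0.001]
contact_force: [-0.6, -0.6, -0.1]
opening: 0.999
```

```bash
python3 - <<'E'
from fit import *
# the stack outline: 78 mm box (if square), then each alone
p=look("tray",[.5925,-.2702,-.438],.11,.056,.028,.05,"pics/w11.png")
p=look("pan",[.5925,-.2702,-.438],.11,.056,.05,0,"pics/w11b.png")
plan([.51,.25,.44],1.7)
E
```

```text
tray 0.75 [280.  249.8] 8546 [ 0.593 -0.272  0.064]
fit [ 0.5938 -0.2715 -0.4401] rms 0.51 0.34
tray 0.44 [368.6 330.7] 2854 [ 0.705 -0.231  0.064]
pan 0.66 [278.7 178.7] 719 [ 0.542 -0.249  0.025]
fit [ 0.5965 -0.2706 -0.3964] rms 5.56 2.11
now 14.8 [ 0.5516 -0.2511  0.3816] 1.0005046682196568 shift [ 436.2 -250.3  -57.4] turn [-0.0029 -0.0014 -0.567 ] rows 10.124085245678854 3.7802702389094
```

View pics/w11.png

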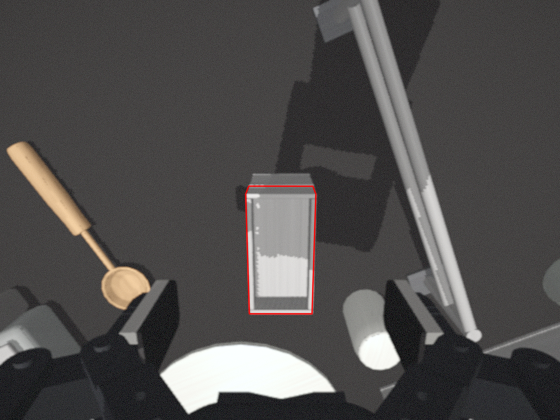

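```bash
python3 - <<'E'
from fit import *
st=readout.get_state();c=imaging.read_camera("wrist");k=K(c);R,t=ext(c,st)
im=c["img"][:,:,::-1].copy();im=cv2.resize(im,None,fx=6,fy=6,interpolation=cv2.INTER_CUBIC)
for p,z0,H,col in [((.5938,-.2715,-.4401),0,.05,(0,255,0)),((.5938,-.2715,-.4401),.05,.028,(0,0,255))]:
    draw(im,hull(p,.11,.056,H,z0,k,R,t)*6+3,col)
cv2.imwrite("pics/w12.png",im[160*6:225*6,230*6:335*6])
c=imaging.read_camera("scene");im=cv2.resize(c["img"][:,:,::-1],None,fx=8,fy=8,interpolation=cv2.INTER_CUBIC);k=K(c);R,t=ext(c)
cv2.imwrite("pics/s12.png",im[260*8:332*8,200*8:292*8])
E
```

View pics/w12.png

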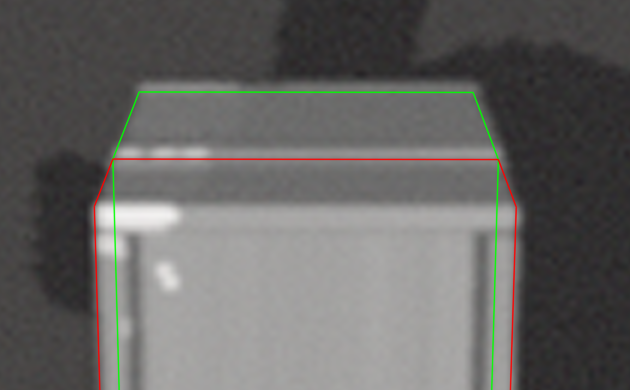

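View pics/s12.png

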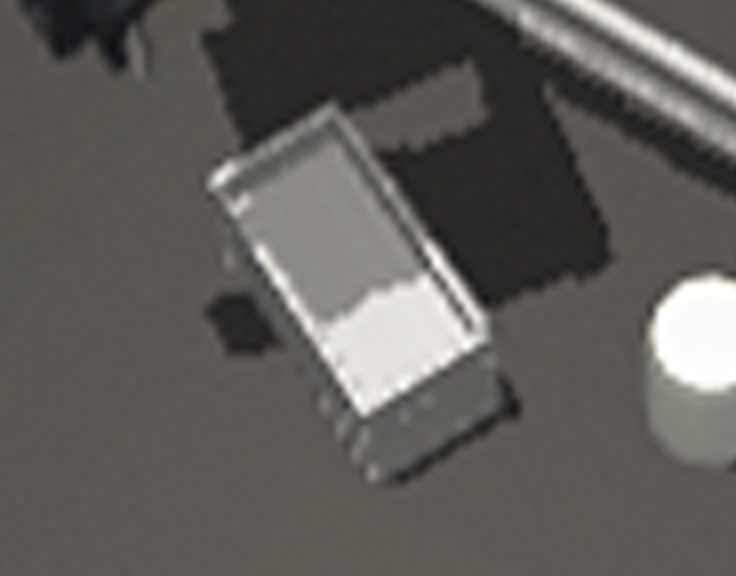

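The stack is square: side edges agree and there is about 1 mm of fore-aft offset, well inside 6 mm. Now to the cover.

apply_moves --steps '[{"tx":40,"ty":-22,"tz":-15,"wx":0,"wy":0,"wz":-0.05},{"tx":82,"ty":-47,"tz":-30,"wx":0,"wy":0,"wz":-0.1},{"tx":124,"ty":-71,"tz":-45,"wx":0,"wy":0,"wz":-0.15},{"tx":166,"ty":-95,"tz":-57,"wx":0,"wy":0,"wz":-0.2},{"tx":208,"ty":-119,"tz":-57,"wx":0,"wy":0,"wz":-0.25},{"tx":250,"ty":-143,"tz":-57,"wx":0,"wy":0,"wz":-0.3},{"tx":292,"ty":-167,"tz":-57,"wx":0,"wy":0,"wz":-0.36},{"tx":334,"ty":-191,"tz":-57,"wx":0,"wy":0,"wz":-0.42},{"tx":376,"ty":-216,"tz":-57,"wx":0,"wy":0,"wz":-0.48},{"tx":412,"ty":-236,"tz":-57,"wx":0,"wy":0,"wz":-0.53},{"tx":436,"ty":-250,"tz":-57,"wx":0,"wy":0,"wz":-0.567},{"tx":436,"ty":-250,"tz":-57,"wx":0,"wy":0,"wz":-0.567}]'

```text
time: 16.1
eef_pos: [0.5094, 0.2527, 0.44]
tcp_rot: [0.658, 0.753, -0.0, -0.001]
contact_force: [-0.1, -0.8, -0.0]
opening: 0.998
```

apply_moves --steps '[{"tx":0,"ty":0,"tz":0,"wx":0,"wy":0,"wz":0},{"tx":0,"ty":0,"tz":0,"wx":0,"wy":0,"wz":0},{"tx":0,"ty":0,"tz":0,"wx":0,"wy":0,"wz":0},{"tx":0,"ty":0,"tz":0,"wx":0,"wy":0,"wz":0},{"tx":0,"ty":0,"tz":0,"wx":0,"wy":0,"wz":0}]'

```text
time: 16.6
eef_pos: [0.5103, 0.249, 0.4406]
tcp_rot: [0.66, 0.751, 0.0, 0.0]
contact_force: [-0.4, 0.9, -0.5]
opening: 0.999
```

```bash
python3 - <<'E'
from fit import *
p=look("cover",[.55,.265,.12],.114,.06,.005,0,"pics/w13.png")
if p is not None: plan([p[0],p[1],.13+.1547],p[2]+np.pi/2)
E
```

```text
cover 0.94 [547.8 240.1] 1688 [0.554 0.587 0.003]
cover 0.87 [413.6 109.7] 6076 [0.424 0.385 0.003]
cover 0.62 [284.3 198. ] 4819 [0.542 0.257 0.003]
fit [0.5475 0.2594 0.1068] rms 0.51 0.06
now 16.7 [0.5102 0.2493 0.4406] 0.9994441167372157 shift [  5.3  38.2 155.9] turn [ 0.0002 -0.0001  0.0216] rows 3.2112420250224925 0.1439447863835795
```

View pics/w13.png

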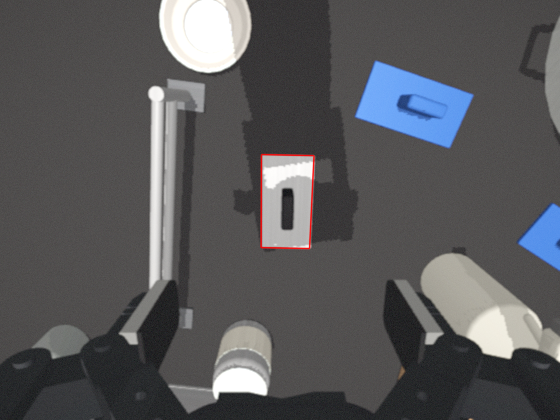

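The candidates in view are the grey cover at (287,201) and the blue ones at (414,105) and (548,240). The grey steel plate with a black handle is the one meant, and the fit outline sits on it. I'm descending above it.

apply_moves --steps '[{"tx":2,"ty":12,"tz":40,"wx":0,"wy":0,"wz":0.01},{"tx":4,"ty":24,"tz":85,"wx":0,"wy":0,"wz":0.022},{"tx":5.3,"ty":36,"tz":130,"wx":0,"wy":0,"wz":0.022},{"tx":5.3,"ty":38.2,"tz":156,"wx":0,"wy":0,"wz":0.022},{"tx":5.3,"ty":38.2,"tz":156,"wx":0,"wy":0,"wz":0.022},{"tx":5.3,"ty":38.2,"tz":156,"wx":0,"wy":0,"wz":0.022},{"tx":5.3,"ty":38.2,"tz":156,"wx":0,"wy":0,"wz":0.022},{"tx":5.3,"ty":38.2,"tz":156,"wx":0,"wy":0,"wz":0.022}]'

```text
time: 17.5
eef_pos: [0.548, 0.2602, 0.2874]
tcp_rot: [0.668, 0.744, 0.002, 0.001]
contact_force: [-0.4, 0.3, -0.6]
opening: 1.0
```

```bash
python3 - <<'E'
from fit import *
p=look("cover",[.5475,.2594,.107],.114,.06,.005,0,"pics/w14.png")
plan([.5475,.2594,.030+.1547],.1068+np.pi/2)
if p is not None: plan([p[0],p[1],.030+.1547],p[2]+np.pi/2)
E
```

```text
cover 0.85 [279.4 199.6] 11985 [0.542 0.258 0.003]
fit [0.5473 0.2598 0.1085] rms 0.59 0.49
cover 0.78 [494.8  46.6] 14190 [0.423 0.388 0.003]
now 17.6 [0.5477 0.2601 0.2866] 0.9997365777994505 shift [ -0.8  -0.6 101.9] turn [ 0.0035 -0.0007  0.0006] rows 2.0378817881423865 0.02384173919329081
now 17.6 [0.5477 0.2601 0.2866] 0.9997365777994505 shift [ -0.3  -0.8 101.9] turn [ 0.0035 -0.0007 -0.0012] rows 2.0378523235569173 0.024830729332001297
```

View pics/w14.png

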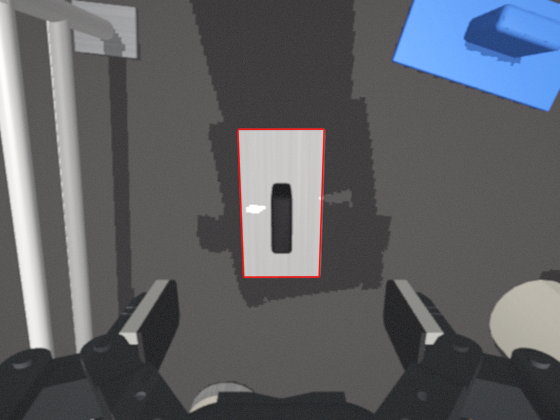

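apply_moves --steps '[{"tx":-0.4,"ty":-0.7,"tz":30,"wx":0.003,"wy":-0.001,"wz":0},{"tx":-0.4,"ty":-0.7,"tz":60,"wx":0.003,"wy":-0.001,"wz":0},{"tx":-0.4,"ty":-0.7,"tz":85,"wx":0.003,"wy":-0.001,"wz":0},{"tx":-0.4,"ty":-0.7,"tz":96,"wx":0.003,"wy":-0.001,"wz":0},{"tx":-0.4,"ty":-0.7,"tz":101,"wx":0.003,"wy":-0.001,"wz":0},{"tx":-0.4,"ty":-0.7,"tz":101,"wx":0.003,"wy":-0.001,"wz":0},{"tx":-0.4,"ty":-0.7,"tz":101,"wx":0.003,"wy":-0.001,"wz":0},{"tx":-0.4,"ty":-0.7,"tz":101,"wx":0.003,"wy":-0.001,"wz":0}]'

```text
time: 18.4
eef_pos: [0.5474, 0.2597, 0.1851]
tcp_rot: [0.668, 0.744, -0.0, 0.0]
contact_force: [0.6, -0.2, 0.2]
opening: 1.001
```

apply_moves --steps '[{"tx":0,"ty":0,"tz":0,"wx":0,"wy":0,"wz":0},{"tx":0,"ty":0,"tz":0,"wx":0,"wy":0,"wz":0},{"tx":0,"ty":0,"tz":0,"wx":0,"wy":0,"wz":0},{"tx":0,"ty":0,"tz":0,"wx":0,"wy":0,"wz":0},{"tx":0,"ty":0,"tz":0,"wx":0,"wy":0,"wz":0},{"tx":0,"ty":0,"tz":0,"wx":0,"wy":0,"wz":0},{"tx":0,"ty":0,"tz":0,"wx":0,"wy":0,"wz":0},{"tx":0,"ty":0,"tz":0,"wx":0,"wy":0,"wz":0},{"tx":0,"ty":0,"tz":0,"wx":0,"wy":0,"wz":0},{"tx":0,"ty":0,"tz":0,"wx":0,"wy":0,"wz":0}]' --hand 0 --force 60

```text
time: 19.4
eef_pos: [0.5468, 0.2595, 0.1837]
tcp_rot: [0.668, 0.744, -0.001, -0.001]
contact_force: [0.5, 0.6, 0.9]
opening: 0.157
```

Opening is about 13.4 mm, so the handle is gripped. Lifting.

apply_moves --steps '[{"tx":0,"ty":0,"tz":-10,"wx":0,"wy":0,"wz":0},{"tx":0,"ty":0,"tz":-30,"wx":0,"wy":0,"wz":0},{"tx":0,"ty":0,"tz":-60,"wx":0,"wy":0,"wz":0},{"tx":0,"ty":0,"tz":-95,"wx":0,"wy":0,"wz":0},{"tx":0,"ty":0,"tz":-135,"wx":0,"wy":0,"wz":0},{"tx":0,"ty":0,"tz":-170,"wx":0,"wy":0,"wz":0},{"tx":0,"ty":0,"tz":-190,"wx":0,"wy":0,"wz":0},{"tx":0,"ty":0,"tz":-190,"wx":0,"wy":0,"wz":0},{"tx":0,"ty":0,"tz":-190,"wx":0,"wy":0,"wz":0},{"tx":0,"ty":0,"tz":-190,"wx":0,"wy":0,"wz":0}]'

```text
time: 20.4
eef_pos: [0.5465, 0.2595, 0.3708]
tcp_rot: [0.668, 0.744, -0.003, -0.002]
contact_force: [-0.2, -0.8, -1.9]
opening: 0.155
```

```bash
python3 - <<'E'
from fit import *
st=readout.get_state();print(st["eef_pos"],st["opening"],st["contact_force"])
p=look("cover",[.547,.2595,.107],.114,.06,.005,st["eef_pos"][2]-.1842,"pics/w15.png")
plan([.593,-.2708,.375],-.439+np.pi/2)
E
```

```text
[0.54648163 0.2594976  0.37078252] 0.15520024718334008 [-0.24463685 -0.80891141 -1.93096024]
cover 0.75 [278.6 227.1] 20828 [0.522 0.255 0.189]
fit [0.5466 0.2587 0.1054] rms 21.67 12.8
cover 0.62 [437.5  63.6] 9707 [0.447 0.311 0.189]
cover 0.45 [ 21.7 375.3] 3005 [0.619 0.129 0.189]
now 20.5 [0.5467 0.2595 0.3708] 0.15873134532024483 shift [-532.2  -10.7   -3.2] turn [-0.0069  0.0037  0.5461] rows 10.647152278685901 3.6412394590061368
```

View pics/w15.png

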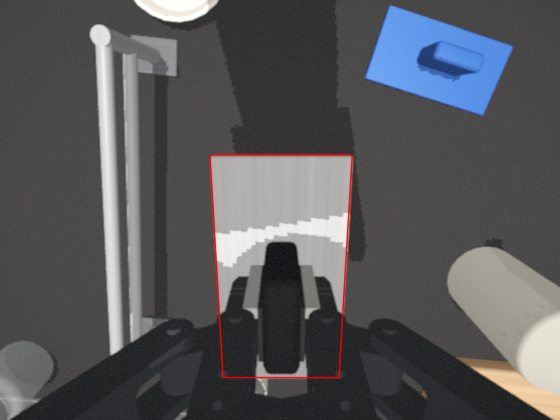

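The cover hangs level, and its far edge and both sides match the model. Carrying it over both rails with the underside at about 0.187 m.

apply_moves --steps '[{"tx":-12,"ty":0,"tz":-3,"wx":-0.003,"wy":0.002,"wz":0.01},{"tx":-35,"ty":-1,"tz":-5,"wx":-0.006,"wy":0.003,"wz":0.035},{"tx":-65,"ty":-1,"tz":-5,"wx":-0.006,"wy":0.003,"wz":0.065},{"tx":-100,"ty":-2,"tz":-5,"wx":-0.006,"wy":0.003,"wz":0.1},{"tx":-135,"ty":-3,"tz":-5,"wx":-0.006,"wy":0.003,"wz":0.14},{"tx":-170,"ty":-4,"tz":-5,"wx":-0.006,"wy":0.003,"wz":0.175},{"tx":-205,"ty":-4,"tz":-5,"wx":-0.006,"wy":0.003,"wz":0.21},{"tx":-240,"ty":-5,"tz":-5,"wx":-0.006,"wy":0.003,"wz":0.245},{"tx":-275,"ty":-6,"tz":-5,"wx":-0.006,"wy":0.003,"wz":0.28},{"tx":-310,"ty":-6,"tz":-5,"wx":-0.006,"wy":0.003,"wz":0.315},{"tx":-335,"ty":-7,"tz":-5,"wx":-0.006,"wy":0.003,"wz":0.34},{"tx":-350,"ty":-7,"tz":-5,"wx":-0.006,"wy":0.003,"wz":0.355}]'

```text
time: 21.7
eef_pos: [0.5774, -0.0916, 0.3784]
tcp_rot: [0.79, 0.613, 0.001, 0.0]
contact_force: [0.4, 0.5, -2.1]
opening: 0.154
```

```bash
python3 - <<'E'
from fit import *
plan([.593,-.2708,.375],-.439+np.pi/2)
E
```

```text
now 21.7 [ 0.5774 -0.0916  0.3784] 0.15379845680532755 shift [-169.7   59.6    3.3] turn [ 0.002  -0.0018  0.1878] rows 3.5971735818387662 1.2520088336444994
```

apply_moves --steps '[{"tx":-25,"ty":8,"tz":0,"wx":0,"wy":0,"wz":0.03},{"tx":-55,"ty":19,"tz":0,"wx":0,"wy":0,"wz":0.06},{"tx":-90,"ty":32,"tz":0,"wx":0,"wy":0,"wz":0.1},{"tx":-125,"ty":44,"tz":0,"wx":0,"wy":0,"wz":0.14},{"tx":-152,"ty":53,"tz":0,"wx":0,"wy":0,"wz":0.17},{"tx":-170,"ty":59.6,"tz":0,"wx":0,"wy":0,"wz":0.188},{"tx":-170,"ty":59.6,"tz":0,"wx":0,"wy":0,"wz":0.188},{"tx":-170,"ty":59.6,"tz":0,"wx":0,"wy":0,"wz":0.188},{"tx":-170,"ty":59.6,"tz":0,"wx":0,"wy":0,"wz":0.188},{"tx":-170,"ty":59.6,"tz":0,"wx":0,"wy":0,"wz":0.188},{"tx":-170,"ty":59.6,"tz":0,"wx":0,"wy":0,"wz":0.188}]'

```text
time: 22.8
eef_pos: [0.5939, -0.2674, 0.3788]
tcp_rot: [0.843, 0.538, 0.002, 0.0]
contact_force: [0.2, 0.3, -2.8]
opening: 0.153
```

```bash
python3 - <<'E'
from fit import *
c=imaging.read_camera("wrist");cv2.imwrite("pics/w16.png",c["img"][:,:,::-1])
plan([.593,-.2708,.30],-.439+np.pi/2)
E
```

```text
now 22.85 [ 0.5939 -0.2676  0.3788] 0.15477585388653 shift [-3.5  0.3 78.8] turn [ 0.0025 -0.0027  0.0043] rows 1.577089317249711 0.037971795899582265
```

View pics/w16.png

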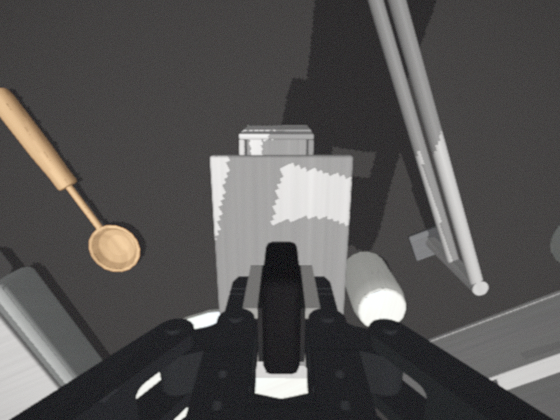

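The tray is visible below the cover at columns 239–314, about 3 mm to the tool's −x side, which agrees with the −3.5 mm computed. Correcting and lowering part way.

apply_moves --steps '[{"tx":-1.5,"ty":0.3,"tz":15,"wx":0.002,"wy":-0.002,"wz":0.004},{"tx":-3.5,"ty":0.3,"tz":35,"wx":0.002,"wy":-0.002,"wz":0.004},{"tx":-3.5,"ty":0.3,"tz":55,"wx":0.002,"wy":-0.002,"wz":0.004},{"tx":-3.5,"ty":0.3,"tz":70,"wx":0.002,"wy":-0.002,"wz":0.004},{"tx":-3.5,"ty":0.3,"tz":78,"wx":0.002,"wy":-0.002,"wz":0.004},{"tx":-3.5,"ty":0.3,"tz":78,"wx":0.002,"wy":-0.002,"wz":0.004},{"tx":-3.5,"ty":0.3,"tz":78,"wx":0.002,"wy":-0.002,"wz":0.004},{"tx":-3.5,"ty":0.3,"tz":78,"wx":0.002,"wy":-0.002,"wz":0.004},{"tx":-3.5,"ty":0.3,"tz":78,"wx":0.002,"wy":-0.002,"wz":0.004},{"tx":-3.5,"ty":0.3,"tz":78,"wx":0.002,"wy":-0.002,"wz":0.004}]'

```text
time: 23.85
eef_pos: [0.593, -0.2718, 0.3015]
tcp_rot: [0.844, 0.536, 0.001, 0.001]
contact_force: [-0.7, -1.0, -1.1]
opening: 0.154
```

```bash
python3 - <<'E'
from fit import *
c=imaging.read_camera("wrist");cv2.imwrite("pics/w17.png",c["img"][:,:,::-1])
plan([.593,-.2708,.278],-.439+np.pi/2)
E
```

```text
now 23.9 [ 0.5929 -0.2717  0.3013] 0.15455580187940046 shift [ 0.8 -0.4 23.3] turn [ 0.0015 -0.0005 -0.0008] rows 0.466615958744811 0.01181549641893319
```

View pics/w17.png

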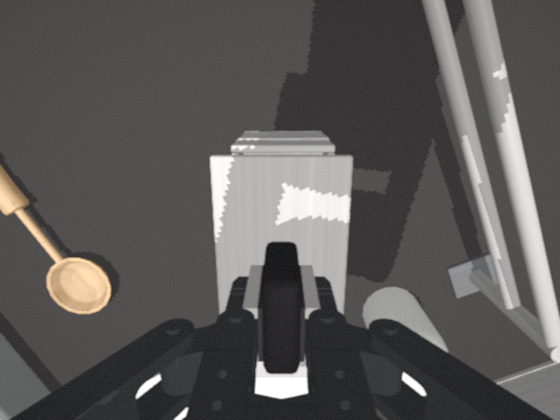

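apply_moves --steps '[{"tx":0.8,"ty":-0.2,"tz":6,"wx":0.001,"wy":0,"wz":0},{"tx":0.8,"ty":-0.2,"tz":12,"wx":0.001,"wy":0,"wz":0},{"tx":0.8,"ty":-0.2,"tz":18,"wx":0.001,"wy":0,"wz":0},{"tx":0.8,"ty":-0.2,"tz":22,"wx":0.001,"wy":0,"wz":0},{"tx":0.8,"ty":-0.2,"tz":22,"wx":0.001,"wy":0,"wz":0},{"tx":0.8,"ty":-0.2,"tz":22,"wx":0.001,"wy":0,"wz":0},{"tx":0.8,"ty":-0.2,"tz":22,"wx":0.001,"wy":0,"wz":0},{"tx":0.8,"ty":-0.2,"tz":22,"wx":0.001,"wy":0,"wz":0},{"tx":0.8,"ty":-0.2,"tz":22,"wx":0.001,"wy":0,"wz":0},{"tx":0.8,"ty":-0.2,"tz":22,"wx":0.001,"wy":0,"wz":0},{"tx":0.8,"ty":-0.2,"tz":22,"wx":0.001,"wy":0,"wz":0}]'

```text
time: 25.0
eef_pos: [0.593, -0.2708, 0.2787]
tcp_rot: [0.844, 0.536, 0.0, -0.0]
contact_force: [-0.5, 0.5, -0.9]
opening: 0.152
```

```bash
python3 - <<'E'
from fit import *
st=readout.get_state();c=imaging.read_camera("wrist");k=K(c);R,t=ext(c,st);im=cv2.resize(c["img"][:,:,::-1],None,fx=4,fy=4,interpolation=cv2.INTER_CUBIC)
p=st["eef_pos"];print(p,st["dq"].round(3))
draw(im,hull((p[0],p[1],-.439),.114,.06,.005,p[2]-.1842,k,R,t)*4+2)
draw(im,hull((.593,-.2708,-.439),.11,.056,.028,.05,k,R,t)*4+2,(0,255,0))
cv2.imwrite("pics/w18.png",im[110*4:240*4,190*4:380*4])
c=imaging.read_camera("scene");k=K(c);R,t=ext(c);im=cv2.resize(c["img"][:,:,::-1],None,fx=6,fy=6,interpolation=cv2.INTER_CUBIC)
cv2.imwrite("pics/s18.png",im[250*6:340*6,190*6:310*6])
plan([.593,-.2708,.278],-.439+np.pi/2)
E
```

```text
[ 0.59301421 -0.27084398  0.27870615] [ 0.001 -0.001 -0.    -0.001 -0.001  0.002]
now 25.1 [ 0.593  -0.2708  0.2787] 0.1536243638476265 shift [ 0.  -0.   0.7] turn [-0.0005 -0.0006 -0.0008] rows 0.013573586521280122 0.007257553061913008
```

View pics/w18.png

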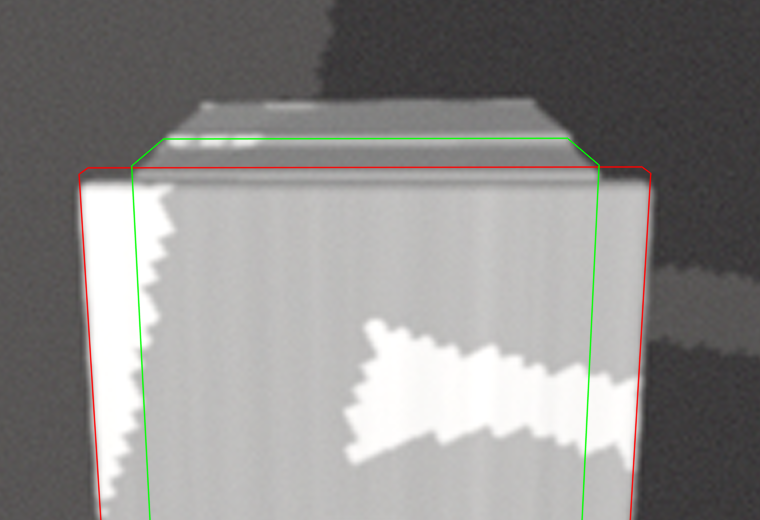

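View pics/s18.png

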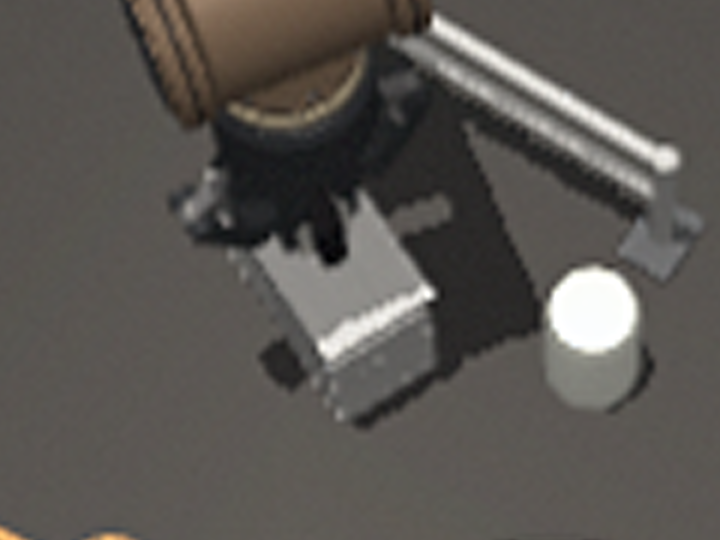

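All checks agree:
- **Position:** the cover is centred within about 2 mm in both the camera view and the arm pose.
- **Gap:** about 15 mm by the arm height. The outline's width hints that the cover hangs 1–2 mm lower than that.
- **Steadiness and contact:** the arm is still, and the wrist force is about the cover's own weight, so nothing is touching.

Handing in.

```bash
python3 - <<'E'
from h import *
c=imaging.read_camera("top");cv2.imwrite("pics/t_end.png",c["img"][:,:,::-1])
st=readout.get_state();print(st["time"],st["eef_pos"],st["contact_force"],st["opening"])
print(ctrl.sign_off())
E
```

```text
25.15 [ 0.59301747 -0.27083859  0.27863537] [-1.01273914 -0.03726369 -2.08389113] 0.1507213798599073
the job is handed in; nothing more can be done
None
```

View pics/t_end.png

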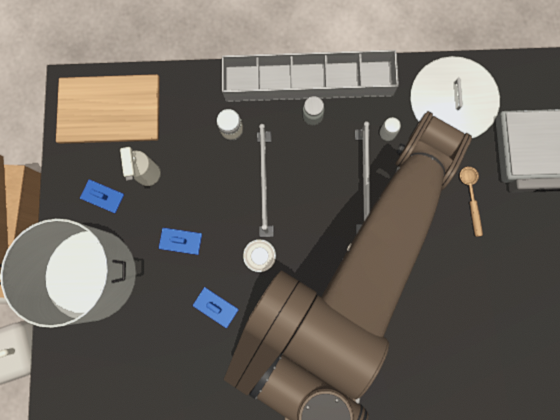

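The tray is stacked on the pan and released, and the arm is holding the cover level above it. I handed the job in at about 25 s of the 67 s; sign-off gives no verdict.

**Tray on pan:** The wrist camera shows them square to each other, about 1 mm off fore-aft (two separate fits differ by about 1.8 mm).

**Cover:**
- I gripped the grey cover by its black handle and carried it over both rails with its underside at about 0.19 m.
- By the arm's pose it is about 15 mm above the tray rim. Its outline in the picture suggests it may hang 1–2 mm lower than that.
- It is centred within about 1–2 mm. In the last wrist picture its near edge was about 4 px from the model, which I put down to a grip offset or calibration of about 2 mm.
- The arm was still, and the last wrist forces (0.9–2.1 N) were close to the cover's own weight, so nothing is touching.

**Surroundings:** The final top view shows the rails in place. The bystanders in view are where they started, but the arm hides most of the cup.

**Failed check:** I ignored the top-camera pose fits of the pan and the first fit after lifting each part. They converged badly on small or hidden outlines.

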